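Fit the camera column to a microscope head

TASK

Fit the camera to the microscope head: lift the black dust cap off its upright port and set it down flat, knob up, in the shallow white tray. Then build the column on the port, one part at a time: first the low aluminium spacer ring, on that the tall relay lens, and the camera on top, each fully seated and upright, and let go of everything. Leave the short spare lens and the glass jar standing where they are.

Things in the scene. Friction and masses are not known exactly. Their poses are not given: they have to be found in the camera images.
- cap_c (a point): Dust cap, black plastic: a disc 48 mm wide, 14 mm thick, with a round knob 22 mm wide and 16 mm tall in its middle (30 mm tall in all, 30 g). At the start it sits loosely on the port, its underside on the shoulder. Open socket below, 32 mm wide, 9 mm deep, fits over a neck with 2 mm play. The point is its centre, 15 mm above its underside; z is up through the knob.
- ring_c (a point): Spacer ring, bare aluminium, round and low: 54 mm wide, 22 mm from underside to shoulder, about 120 g; on top a steel neck 8 mm tall, tapering from 28 to 22 mm wide. Open socket below, 32 mm wide, 9 mm deep, fits over a neck with 2 mm play. Stands upright on the bench. The point is on its axis, 11 mm above its underside; z is up.
- lens_c (a point): Tall relay lens, black ribbed round barrel: 46 mm wide, 56 mm from underside to shoulder, about 250 g; on top a steel neck 8 mm tall, tapering from 28 to 22 mm wide. Open socket below, 32 mm wide, 9 mm deep, fits over a neck with 2 mm play. Stands upright on the bench. The point is on its axis, 28 mm above its underside; z is up.
- camera_c (a point): Camera: grey block 52 x 52 mm, 40 mm tall, black fins on its flat top, on a round steel flange 48 mm wide and 9 mm tall (49 mm in all, about 300 g). Open socket below, 32 mm wide, 9 mm deep, fits over a neck with 2 mm play. Stands on the bench, flange down; may be fitted at any turn. The point is its centre, 24.5 mm above its underside; x and y are square to its sides, z is up.
- port (a point): Port of the fixed white microscope head (foot 120 x 100 mm, 75 mm tall, two eyepieces along its +x, under 95 mm high): an upright tube 48 mm wide. The point is the centre of its top shoulder, 100 mm above the bench; a neck like the parts' stands 8 mm above it. Undersides of ring, lens and camera, once seated, lie 0, 22 and 78 mm above this point.
- tray_in (a point): White plastic tray, fixed, square and shallow: 120 x 120 mm outside, walls 3 mm thick, 14 mm tall, empty. The point is the centre of its inner floor, x and y are square to its walls.
- spare_c (a point): Short spare lens, to be left alone: looks like the relay lens, also 46 mm wide, but only 26 mm from underside to shoulder (34 mm with its neck). Stands loose on the bench. The point is on its axis, 13 mm above its underside.
- jar_c (a point): Glass jar with a white lid, to be left alone: 56 mm wide, 62 mm tall, loose on the bench. The point is its centre, 31 mm above its underside.
Things that resemble listed ones, but are neither listed nor needed, are in the scene too. There is more than one size of the part that bears ring_c; the job needs the smallest. What is shaped like the part that bears cap_c but turquoise is not meant.

How it is judged:
By the outcome, as a careful person would: the job done as asked, in the order asked, and still so for the second after the job is handed in, with the robot touching nothing.
It also fails if it takes over 144 s, if anything falls off the work surface, if the arm or the gripper's body presses on something with over 40 N, if the wrist force passes 120 N, or if a joint passes its speed limit or range.

ROBOT

A 6-joint arm with a two-finger parallel gripper is mounted at the origin on the work surface. World frame = base frame: x ahead of the robot, y to its left, z up, the work surface at z = 0. Lengths are in m, angles in rad, forces in N, time in s.
With the tool pointing down it reaches from about 0.425 to 0.95 m from the base axis. Payload 3.5 kg.
Tool frame: the origin (TCP) lies midway between the tips of the shut fingers; the grasp point (between the pads) lies 19 mm behind it; z points along the fingers, y is the line along which they close (so a half turn about z gives the same grasp; the last joint's range is limited). The gripper opens to 85 mm and grips with 20 to 120 N. Pads are 22 mm wide; open, the fingers measure 114 mm over their backs; the gripper's body (76 mm by 85 mm) begins 54 mm behind the grasp point. The pads swing forward as they close: fully open they stand 13 mm farther back than shut.
Start: joints at [-1.445, 0.286, 1.577, -0, 1.279, -0.15], TCP at [0.184, -0.649, 0.231] pointing down, gripper open.
Joint ranges: [-2.77, 2.77], [-0.9, 2.22], [0.21, 2.48], [-1.53, 4.67], [0.24, 2.81], [-2.84, 2.84]. Speed limits (rad/s): [2.79, 2.79, 3.14, 3.14, 3.14, 3.14].

INTERFACE

Orientations are given as a unit quaternion [x, y, z, w].
In Python, from plant import get_state, read_camera, ctrl gives the robot as it stands.
- The arm moves only by the shell command python3 -m crank 'ROWS' [FORCE]. ROWS is JSON, a list of rows, each a list of 3 entries, a list of its own where there are three numbers: the shift along the tool's x, y, z in mm, then the turn about the tool's z in degrees, then the closure in counts, from 0 (fully open) to 255 (shut). In form: [[[tx, ty, tz], yaw, claw], ...]. A call has 1 to 10 rows; each row is the pose to reach, as a shift and turn from the pose commanded when the call began, along the tool's axes at that moment; what a row does not reach only later rows make up. A row lasts 1/10 s, in which the tool goes at most 50 mm and 8.59 degrees, less where a joint would pass 70% of its speed; a pose out of reach is approached as far as the arm can. A call with a gripper value outside its range is refused whole. The fingers move at their own pace and stop on an object; FORCE is the grip in N (left out, the last holds). Time passes only in rows, so rows that repeat a pose let the fingers close. It gives the time, the measured TCP pose, the force, the opening and the grip force at its end, in the units of the state.
- get_state(): the state, without advancing time (a new reading comes with each control period).
- read_camera(name): name is "scene" or "top" or "wrist"; returns a dict with "frame" (480x640x3 uint8, blue, green, red), "range_z" (480x640 float32, m along the optical axis (not along the pixel's ray), 0 where there is no reading), "vfov" (degrees; the focal length in pixels is half the picture's height over the tangent of half this angle, whatever the lens; pixels are square), "cx", "cy" (the principal point, pixels), "origin" and "orientation" of the camera in the world. Camera axes: x right, y down, z forward; pixel columns grow to the right and rows downward; lengths in m; the calibration is good to about 2 mm. A picture is of the moment at which its call begins.
- ctrl.sign_off(): hands the job in; it is judged then, once.
The state is a dict: "time": time; "qpos": joint angles; "dq": joint speeds; "joint_efforts": joint torques, N m; "eef_pos": TCP position; "tcp_rot": TCP orientation; "contact_force": force on the tool from outside, world axes, zero at the start; "wrist_torque": the same for the moment, N m; "opening": opening from 0.0 (shut) to 1.0 (fully open); "finger_force": force on a finger pad.
Only numpy, scipy, OpenCV 4.12 (cv2) and the standard library are available. Lean on these libraries where they do the work, as an engineer would, in place of code of your own. Each camera call takes 0.05 s, during which the arm holds its last target. There are 200 camera calls.

## Working session

There is one attempt and no reset: what is moved stays moved. The work goes in short steps, Python scripts to look and compute and a shell command to move; the robot and the scene stay as the last step left them, time stands still between calls to the robot, and variables do not carry over. Pictures are saved under pics/ and viewed, at most 14 in all, crops included, and the job is handed in when it is done.

```bash
ls; mkdir -p pics; cat > h.py <<'E'
import numpy as np, cv2, sys
from plant import get_state, read_camera, ctrl
from scipy.spatial.transform import Rotation as R
def snap(name,fn=None):
    c=read_camera(name)
    c['f']=240/np.tan(np.radians(c['vfov'])/2)
    if fn: cv2.imwrite('pics/'+fn,c['frame'])
    np.save('pics/last_%s.npy'%name,c,allow_pickle=True)
    return c
def last(name): return np.load('pics/last_%s.npy'%name,allow_pickle=True).item()
def cloud(c):
    v,u=np.mgrid[0:480,0:640]; z=c['range_z']
    p=np.stack([(u-c['cx'])/c['f']*z,(v-c['cy'])/c['f']*z,z],-1)
    return p@R.from_quat(c['orientation']).as_matrix().T+np.array(c['origin'])
def totool(d):  # world vec (m) -> tool mm
    return R.from_quat(get_state()['tcp_rot']).inv().apply(d)*1000
E
python3 - <<'E'
from h import *
for n in ('scene','top','wrist'):
    c=snap(n,n+'0.png'); print(n,c['vfov'],c['cx'],c['cy'],c['origin'],c['orientation'])
s=get_state(); print(s)
E
```

```text
pics
scene 54.82572629084201 318.8611546355609 241.78738777229992 [0.98221713 0.71041288 0.90505918] [ 0.26716463  0.88386355 -0.3670195  -0.11271631]
top 42.38120380872013 322.0323369403192 242.55941106725456 [0.32628124 0.0336289  1.2956979 ] [ 0.7124767  -0.69778412  0.05149506 -0.0531275 ]
wrist 63.63995647289125 319.7602662119254 245.9026884392793 [ 0.25833146 -0.62896609  0.37307521] [ 0.78849234 -0.59579359 -0.0932359   0.12090033]
{'time': 0.15, 'qpos': array([-1.44500974e+00,  2.87008495e-01,  1.57782635e+00, -4.47913974e-06,
        1.27861036e+00, -1.50031618e-01]), 'dq': array([-0.00114155, -0.00134071, -0.00477267, -0.00014564,  0.00043364,
        0.0012212 ]), 'joint_efforts': array([ 8.76255290e-04, -4.06603217e+01, -2.93141770e+01, -1.49239868e-04,
        3.94537885e-03,  1.34319947e-05]), 'eef_pos': array([ 0.1837682 , -0.64897596,  0.23024183]), 'tcp_rot': array([ 9.90505088e-01,  1.37472954e-01,  9.08462268e-06, -9.26233628e-04]), 'contact_force': array([ 1.20578706,  0.98443695, -1.07788129]), 'wrist_torque': array([ 0.03275923,  0.00913627, -0.00690479]), 'finger_force': 0.0, 'opening': 0.996973351754778}
```

View pics/top0.png

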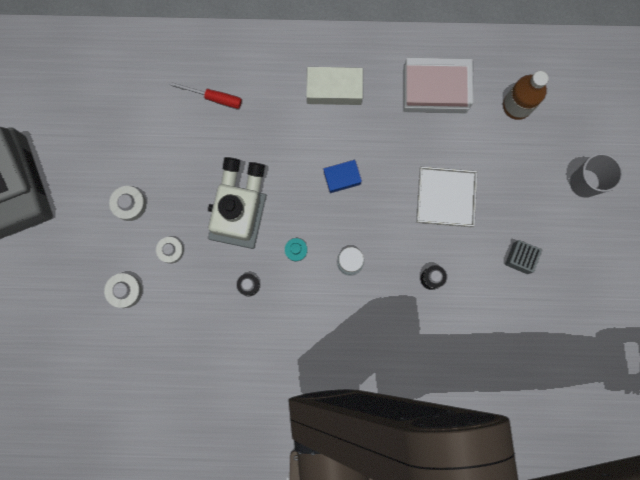

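View pics/scene0.png

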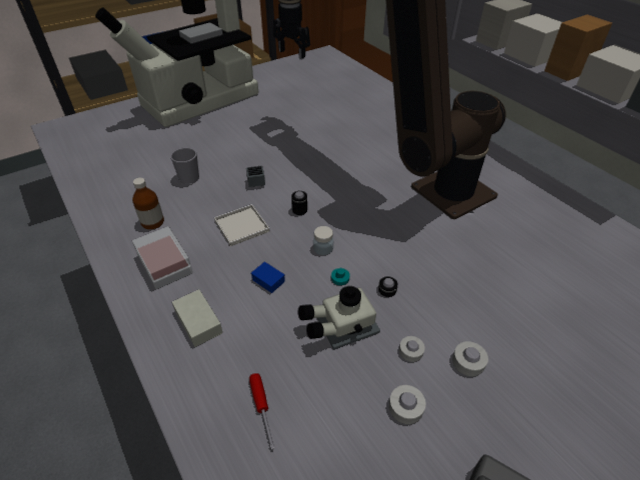

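The top view shows the port and cap at (231,207) and the smallest ring at (169,249). The tall lens is at (433,276), the spare at (248,284), the camera at (523,256), the tray at (447,197) and the jar at (350,259).

```bash
python3 - <<'E'
from h import *
c=last('top'); P=cloud(c); f=c['frame']
print('bench',np.round(P[330,100],3),P[300,550].round(3))
for n,(u,v),r in [('cap',(231,207),13),('ring',(169,249),18),('ringA',(126,203),22),('ringB',(122,290),22),('lens',(433,276),20),('spare',(248,284),16),('cam',(523,256),24),('tray',(447,197),36),('jar',(350,259),18),('turq',(296,249),14)]:
    p=P[v-r:v+r+1,u-r:u+r+1].reshape(-1,3); p=p[(p[:,2]<0.3)]
    zt=np.percentile(p[:,2],99.5)
    out=[n,'ztop',zt.round(4)]
    for lo,hi in [(zt-.004,zt+.01),(zt-.013,zt-.005),(0.006,zt+.01)]:
        q=p[(p[:,2]>lo)&(p[:,2]<hi)]
        if len(q)>4:
            (x,y),(w,h),a=cv2.minAreaRect((q[:,:2]*1000).astype(np.float32)); out.append((round(x,1),round(y,1),round(w),round(h),round(a),len(q)))
    print(*out)
E
```

```text
bench [ 0.327  0.495 -0.001] [ 0.408 -0.439  0.002]
cap ztop 0.1332 (570.6, 218.3, 19, 19, 58, 60) (569.9, 219.1, 20, 20, 2, 36) (575.7, 222.6, 58, 55, 2, 727)
ring ztop 0.0326 (495.0, 356.2, 25, 39, 79, 66) (495.7, 355.4, 52, 52, 50, 358) (492.1, 359.6, 62, 60, 87, 572)
ringA ztop 0.0423 (591.2, 448.6, 30, 27, 21, 95) (593.1, 448.6, 68, 68, 38, 327) (597.3, 456.5, 91, 86, 2, 998)
ringB ztop 0.0423 (408.6, 446.4, 27, 29, 27, 106) (408.6, 445.8, 67, 70, 14, 369) (412.6, 449.4, 90, 81, 87, 1047)
lens ztop 0.0679 (447.2, -190.2, 20, 20, 90, 43) (448.1, -190.9, 45, 45, 3, 246) (449.2, -195.0, 82, 59, 72, 510)
spare ztop 0.038 (426.4, 188.7, 20, 21, 58, 55) (426.2, 189.2, 44, 44, 22, 233) (425.7, 186.0, 63, 46, 84, 421)
cam ztop 0.0547 (492.6, -375.6, 50, 51, 67, 187) (494.0, -376.7, 53, 53, 69, 395) (498.3, -380.7, 97, 93, 85, 858)
tray ztop 0.017 (622.6, -224.0, 121, 121, 86, 209) (623.1, -225.7, 154, 159, 90, 1232) (625.9, -227.4, 147, 156, 88, 767)
jar ztop 0.0673 (477.3, -21.1, 44, 45, 7, 122) (478.5, -21.0, 48, 48, 36, 283) (476.4, -23.0, 60, 53, 69, 601)
turq ztop 0.0335 (502.3, 92.2, 17, 21, 75, 45) (501.4, 92.7, 17, 19, 19, 36) (502.7, 92.8, 47, 46, 3, 417)
```

```bash
cat > g.py <<'E'
import sys
from h import *
# g.py x y z(mm world) [yaw of tool x, deg]
s=get_state(); a=[float(v) for v in sys.argv[1:]]
t=R.from_quat(s['tcp_rot']); x=t.as_matrix()[:,0]; y0=np.degrees(np.arctan2(x[1],x[0]))
print('pos',(s['eef_pos']*1000).round(1),'yaw %.1f'%y0,'tilt %.2f'%np.degrees(np.arccos(-t.as_matrix()[2,2])),'q6 %.2f'%s['qpos'][5],'t %.1f'%s['time'])
if len(a)>2: print('shift',totool(np.array(a[:3])/1000-s['eef_pos']).round(1))
if len(a)>3: print('turn',round(-(a[3]-y0),1))
E
python3 g.py 500 -350 250; python3 g.py 560 218 200
```

```text
pos [ 183.8 -649.   230.2] yaw 15.8 tilt 0.11 q6 -0.15 t 0.1
shift [ 385.7 -201.6  -19.3]
pos [ 183.8 -649.   230.2] yaw 15.8 tilt 0.11 q6 -0.15 t 0.1
shift [ 598.1 -731.7   31.7]
```

View pics/wrist0.png

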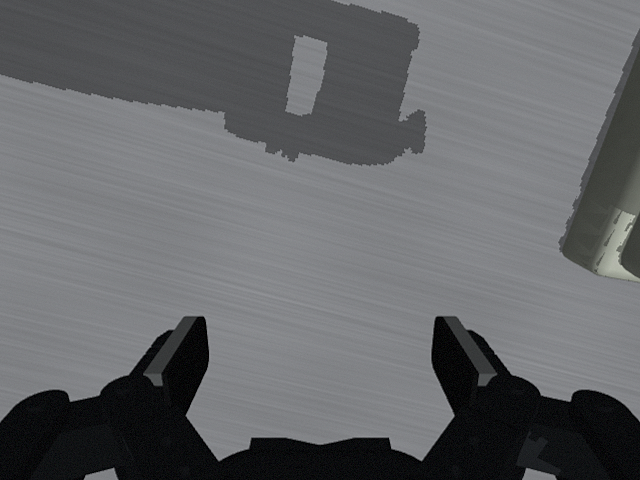

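The wrist view shows the open pads at about (180,350) and (460,350), with a clear view ahead along tool +x.

```bash
python3 -m crank '[[[386,-202,-19],0,0],[[386,-202,-19],0,0],[[386,-202,-19],0,0],[[386,-202,-19],0,0],[[386,-202,-19],0,0],[[386,-202,-19],0,0],[[386,-202,-19],0,0],[[386,-202,-19],0,0],[[386,-202,-19],0,0],[[386,-202,-19],0,0]]' 40; python3 g.py 520 205 200
```

```text
time: 1.15
eef_pos: [0.5029, -0.3465, 0.2503]
tcp_rot: [0.99, 0.14, 0.0, -0.0]
contact_force: [0.1, -0.2, -0.6]
opening: 1.0
finger_force: 0.0
pos [ 502.9 -346.5  250.3] yaw 16.1 tilt 0.08 q6 0.52 t 1.1
shift [ 169.5 -525.    50.9]
```

```bash
python3 -m crank '[[[170,-525,51],0,0],[[170,-525,51],0,0],[[170,-525,51],0,0],[[170,-525,51],0,0],[[170,-525,51],0,0],[[170,-525,51],0,0],[[170,-525,51],0,0],[[170,-525,51],0,0],[[170,-525,51],0,0],[[170,-525,51],0,0]]'; python3 -m crank '[[[0,-70,0],0,0],[[0,-70,0],0,0],[[0,-70,0],0,0]]'; cat > w.py <<'E'
import sys
from h import *
# w.py name zlo zhi xc yc r(mm): fit of points in a height band round a place
c=snap(sys.argv[1]); zl,zh,x,y,r=[float(v) for v in sys.argv[2:]]
P=cloud(c).reshape(-1,3)*1000; m=(np.hypot(P[:,0]-x,P[:,1]-y)<r)&(P[:,2]>zl)&(P[:,2]<zh)
q=P[m]; print(len(q))
if len(q)>4:
    print('rect',cv2.minAreaRect(q[:,:2].astype(np.float32)),'circ',cv2.minEnclosingCircle(q[:,:2].astype(np.float32)),'z',np.percentile(q[:,2],[2,50,98]).round(1))
E
python3 g.py; python3 w.py wrist 124 140 571 219 30;python3 w.py wrist 108 119 571 219 35; python3 - <<'E'
from h import *
cv2.imwrite('pics/w1.png',last('wrist')['frame'])
E
```

```text
time: 2.15
eef_pos: [0.5185, 0.1487, 0.2041]
tcp_rot: [0.991, 0.137, 0.0, 0.0]
contact_force: [0.2, -0.0, 1.4]
opening: 1.001
finger_force: 0.0
time: 2.45
eef_pos: [0.4988, 0.2166, 0.2038]
tcp_rot: [0.99, 0.139, -0.0, 0.0]
contact_force: [-0.3, 0.2, -0.1]
opening: 0.997
finger_force: 0.0
pos [498.8 216.6 203.8] yaw 16.0 tilt 0.05 q6 1.51 t 2.5
1281
rect ((570.85400390625, 220.6089630126953), (21.207271575927734, 20.774551391601562), 62.07239532470703) circ ((570.8298950195312, 220.4798126220703), 10.954695701599121) z [128.9 130.3 131.6]
4275
rect ((570.9171142578125, 220.38914489746094), (47.43474578857422, 47.25901794433594), 15.359968185424805) circ ((570.7545166015625, 220.50347900390625), 24.04521369934082) z [112.9 114.3 115.7]
```

View pics/w1.png

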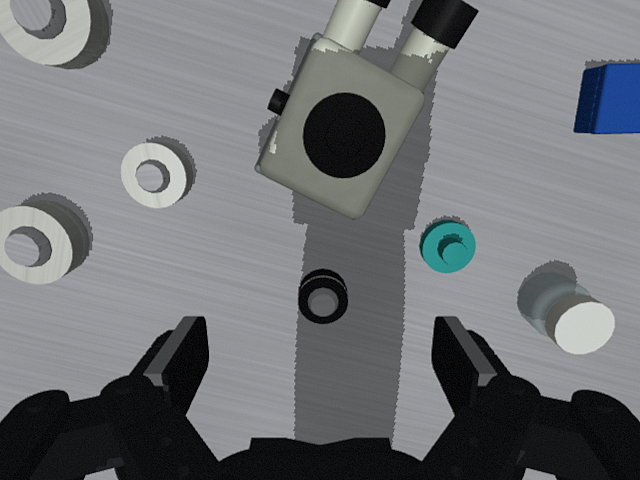

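The wrist view puts the cap at (344,135). The fit gives (570.8, 220.5), with heights matching the geometry. The ring is at (156,175).

```bash
python3 g.py 571 220.5 150; python3 g.py 571 220.5 116
```

```text
pos [499.8 214.3 204.1] yaw 15.8 tilt 0.05 q6 1.51 t 2.5
shift [70.2 13.4 54. ]
pos [499.8 214.3 204.1] yaw 15.8 tilt 0.05 q6 1.51 t 2.5
shift [70.2 13.4 88. ]
```

```bash
python3 -m crank '[[[70,13,40],0,100],[[70,13,54],0,100],[[70,13,54],0,100],[[70,13,75],0,100],[[70,13,88],0,100],[[70,13,88],0,100],[[70,13,88],0,100],[[70,13,88],0,255],[[70,13,88],0,255],[[70,13,88],0,255]]' 40;  python3 -m crank '[[[0,0,0],0,255],[[0,0,0],0,255],[[0,0,0],0,255],[[0,0,0],0,255],[[0,0,0],0,255]]'; python3 g.py
```

```text
time: 3.55
eef_pos: [0.5715, 0.2217, 0.118]
tcp_rot: [0.99, 0.138, 0.001, -0.0]
contact_force: [-0.4, -0.7, 3.1]
opening: 0.233
finger_force: 39.1
time: 4.05
eef_pos: [0.5715, 0.2217, 0.118]
tcp_rot: [0.99, 0.138, 0.001, -0.0]
contact_force: [-1.3, -0.3, 6.5]
opening: 0.237
finger_force: 39.3
pos [571.5 221.7 118. ] yaw 15.8 tilt 0.12 q6 1.50 t 4.0
```

```bash
python3 -m crank '[[[0,0,-15],0,255],[[0,0,-40],0,255],[[0,0,-80],0,255],[[0,0,-80],0,255],[[0,0,-80],0,255]]'; python3 g.py 560 -225 190
```

```text
time: 4.55
eef_pos: [0.5714, 0.2217, 0.1983]
tcp_rot: [0.99, 0.138, 0.002, -0.0]
contact_force: [-1.0, 0.3, -1.6]
opening: 0.235
finger_force: 39.1
pos [571.4 221.7 198.3] yaw 15.8 tilt 0.19 q6 1.50 t 4.5
shift [-132.7  426.7    7.9]
```

```bash
python3 -m crank '[[[-133,427,8],0,255],[[-133,427,8],0,255],[[-133,427,8],0,255],[[-133,427,8],0,255],[[-133,427,8],0,255],[[-133,427,8],0,255],[[-133,427,8],0,255],[[-133,427,8],0,255],[[-133,427,8],0,255],[[-133,427,8],0,255]]';python3 -m crank '[[[0,0,0],0,255],[[0,0,0],0,255],[[0,0,0],0,255]]'; python3 w.py wrist 8 25 623 -225 90;python3 w.py wrist -5 8 623 -225 40; python3 - <<'E'
from h import *
cv2.imwrite('pics/w2.png',last('wrist')['frame'])
E
python3 g.py 623 -225 60
```

```text
time: 5.55
eef_pos: [0.5574, -0.2306, 0.1864]
tcp_rot: [0.991, 0.134, -0.001, -0.0]
contact_force: [0.5, 0.5, 0.4]
opening: 0.23
finger_force: 39.2
time: 5.85
eef_pos: [0.5589, -0.2239, 0.1877]
tcp_rot: [0.99, 0.138, -0.0, -0.001]
contact_force: [0.3, -0.1, -0.0]
opening: 0.236
finger_force: 39.2
3000
rect ((622.7551879882812, -223.29798889160156), (120.19572448730469, 120.15058135986328), 86.36468505859375) circ ((622.8680419921875, -223.253173828125), 83.63374328613281) z [ 8.4 13.8 15.6]
7699
rect ((622.9077758789062, -225.15582275390625), (79.47566223144531, 79.48320770263672), 59.28394317626953) circ ((622.997314453125, -225.01251220703125), 39.99374771118164) z [1.8 3.3 4.8]
pos [ 559.1 -224.1  188.2] yaw 15.9 tilt 0.02 q6 0.74 t 6.0
shift [ 61.2  18.4 128.2]
```

View pics/w2.png

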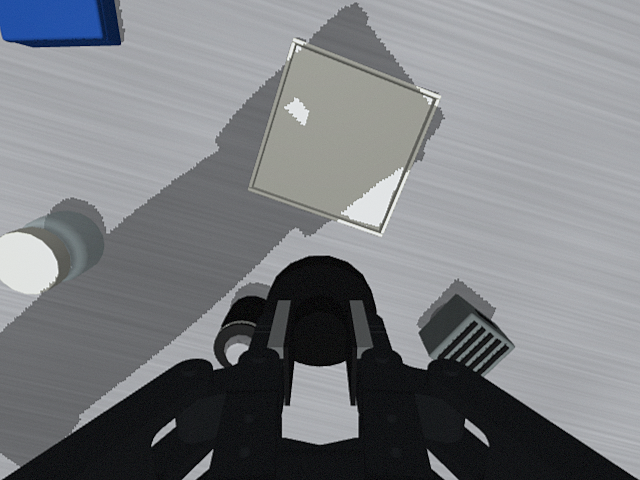

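Cap is held at (318,310), and the tray centre is (622.8,-223.3) with its floor at about 3 mm.

```bash
python3 -m crank '[[[62,17,50],0,255],[[62,17,100],0,255],[[62,17,140],0,255],[[62,17,150],0,255],[[62,17,158],0,255],[[62,17,162],0,255],[[62,17,165],0,255],[[62,17,167],0,255],[[62,17,167],0,255],[[62,17,167],0,255]]'; python3 g.py
```

```text
time: 6.95
eef_pos: [0.6239, -0.2255, 0.0227]
tcp_rot: [0.991, 0.137, 0.001, 0.001]
contact_force: [0.5, -0.6, 0.1]
opening: 0.235
finger_force: 39.2
pos [ 623.9 -225.5   22.7] yaw 15.8 tilt 0.12 q6 0.80 t 7.0
```

```bash
python3 -m crank '[[[0,0,2],0,255],[[0,0,3],0,255],[[0,0,3],0,255]]'; python3 -m crank '[[[0,0,0],0,130],[[0,0,0],0,130],[[0,0,0],0,100],[[0,0,0],0,100],[[0,0,0],0,100],[[0,0,-40],0,100],[[0,0,-90],0,100],[[0,0,-140],0,50],[[0,0,-170],0,0],[[0,0,-170],0,0]]'; python3 g.py 430 -190 190 
```

```text
time: 7.25
eef_pos: [0.624, -0.2256, 0.021]
tcp_rot: [0.991, 0.138, 0.0, 0.0]
contact_force: [-3.7, 0.5, 9.5]
opening: 0.233
finger_force: 40.0
time: 8.25
eef_pos: [0.6265, -0.2268, 0.1961]
tcp_rot: [0.99, 0.138, 0.005, 0.004]
contact_force: [-0.6, 0.0, 0.6]
opening: 0.999
finger_force: 0.0
pos [ 626.5 -226.8  196.1] yaw 15.8 tilt 0.74 q6 0.80 t 8.2
shift [-179.1  -88.9    3.6]
```

```bash
python3 g.py 440 340 190; python3 w.py top 24 45 624 -225 40; python3 w.py top 12 22 624 -225 30; python3 w.py scene 24 45 624 -225 40
```

```text
pos [ 626.5 -226.8  196.1] yaw 15.8 tilt 0.74 q6 0.80 t 8.2
shift [-2.500e+01 -5.961e+02  5.000e-01]
0
0
44
rect ((625.3587036132812, -225.8408966064453), (20.900550842285156, 20.34830665588379), 87.82266998291016) circ ((625.6495361328125, -225.59776306152344), 12.800721168518066) z [25.1 31.9 35.2]
```

```bash
python3 -m crank '[[[-25,-500,0],0,0],[[-25,-500,0],0,0],[[-25,-500,0],0,0],[[-25,-500,0],0,0],[[-25,-500,0],0,0],[[-25,-500,0],0,0],[[-25,-500,0],0,0],[[-25,-500,0],0,0],[[-25,-500,0],0,0],[[-25,-500,0],0,0]]'; python3 -m crank '[[[0,-96,0],0,0],[[0,-96,0],0,0],[[0,-96,0],0,0],[[0,-96,0],0,0],[[0,-96,0],0,0]]'; python3 w.py wrist 18 26 496 356 40; python3 w.py wrist 28 33 496 356 20;  python3 w.py top 18 45 624 -225 40; python3 g.py 495 356 0; python3 - <<'E'
from h import *
c=last('top'); cv2.imwrite('pics/t2.png',cv2.resize(c['frame'][150:250,390:510],(600,500)))
E
```

```text
time: 9.4
eef_pos: [0.4608, 0.2499, 0.1856]
tcp_rot: [0.991, 0.137, -0.002, 0.0]
contact_force: [0.1, -0.5, 0.4]
opening: 1.003
finger_force: 0.0
time: 9.9
eef_pos: [0.4366, 0.3398, 0.1865]
tcp_rot: [0.991, 0.137, -0.001, 0.001]
contact_force: [-0.4, -0.3, -0.3]
opening: 1.003
finger_force: 0.0
3043
rect ((495.9663391113281, 357.6133728027344), (52.9904670715332, 53.15135192871094), 15.629472732543945) circ ((495.74993896484375, 357.787353515625), 27.001859664916992) z [20.8 22.3 25.2]
794
rect ((495.99859619140625, 357.8196716308594), (23.053428649902344, 23.702556610107422), 59.807491302490234) circ ((496.2351989746094, 357.7602233886719), 12.36768627166748) z [28.2 30.3 31.8]
208
rect ((621.8189086914062, -227.35202026367188), (44.29450225830078, 46.2663688659668), 6.882176876068115) circ ((623.5287475585938, -227.10617065429688), 23.918039321899414) z [18.  22.3 36.2]
pos [437.5 339.6 187.8] yaw 15.7 tilt 0.06 q6 1.77 t 10.1
shift [ 60.   -0.3 187.7]
```

View pics/t2.png

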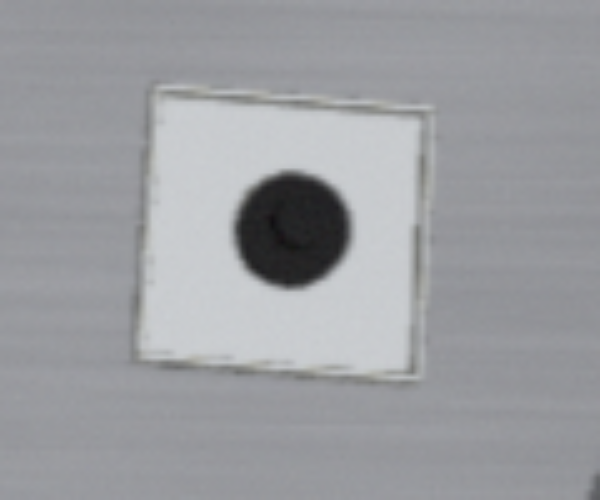

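Cap lies flat and knob up at the tray's centre (292,230 in the crop). Now the ring at (496,357.7).

```bash
python3 -m crank '[[[61,-2,50],0,0],[[61,-2,100],0,0],[[61,-2,140],0,0],[[61,-2,165],0,0],[[61,-2,180],0,0],[[61,-2,184],0,0],[[61,-2,184],0,0],[[61,-2,184],0,255],[[61,-2,184],0,255],[[61,-2,184],0,255]]' 40; python3 -m crank '[[[0,0,0],0,255],[[0,0,0],0,255],[[0,0,0],0,255],[[0,0,0],0,255]]'; python3 g.py
```

```text
time: 11.05
eef_pos: [0.497, 0.3603, 0.0072]
tcp_rot: [0.99, 0.138, 0.002, -0.001]
contact_force: [-0.4, -1.3, 4.9]
opening: 0.612
finger_force: 42.1
time: 11.45
eef_pos: [0.497, 0.3603, 0.0072]
tcp_rot: [0.99, 0.138, 0.002, -0.001]
contact_force: [-0.5, -0.6, 6.2]
opening: 0.61
finger_force: 42.2
pos [497.  360.3   7.2] yaw 15.8 tilt 0.25 q6 1.76 t 11.4
```

```bash
python3 -m crank '[[[0,0,-20],0,255],[[0,0,-60],0,255],[[0,0,-110],0,255],[[0,0,-160],0,255],[[0,0,-190],0,255],[[0,0,-190],0,255]]'; python3 g.py 500 201 195
```

```text
time: 12.05
eef_pos: [0.4982, 0.3613, 0.202]
tcp_rot: [0.99, 0.138, 0.006, -0.002]
contact_force: [0.4, 0.2, -0.4]
opening: 0.61
finger_force: 42.4
pos [498.2 361.3 202. ] yaw 15.8 tilt 0.76 q6 1.76 t 12.1
shift [-42.  154.7   6. ]
```

```bash
python3 -m crank '[[[-42,155,6],0,255],[[-42,155,6],0,255],[[-42,155,6],0,255],[[-42,155,6],0,255],[[-42,155,6],0,255],[[-42,155,6],0,255],[[-42,155,6],0,255]]'; python3 w.py wrist 104 114 571 220 30;  python3 w.py wrist 95 103 571 220 35; python3 w.py wrist 180 230 500 201 30; python3 g.py 571 220 150; python3 - <<'E'
from h import *
cv2.imwrite('pics/w3.png',last('wrist')['frame'])
E
```

```text
time: 12.75
eef_pos: [0.4969, 0.2002, 0.188]
tcp_rot: [0.99, 0.138, -0.0, -0.0]
contact_force: [0.3, -0.6, -0.5]
opening: 0.619
finger_force: 42.6
1753
rect ((570.6937255859375, 220.42845153808594), (26.057445526123047, 25.785419464111328), 7.817321300506592) circ ((570.7662353515625, 220.36529541015625), 13.488780975341797) z [104.3 108.  109.6]
3810
rect ((571.0455932617188, 220.6233367919922), (47.33392333984375, 47.132080078125), 15.317407608032227) circ ((570.8292236328125, 220.4920196533203), 23.986154556274414) z [ 98.9 100.3 102.2]
19089
rect ((497.1281433105469, 198.4793701171875), (52.53266906738281, 57.997520446777344), 26.39989471435547) circ ((499.996337890625, 200.99884033203125), 29.9960994720459) z [187.6 203.7 229.2]
pos [496.9 200.1 188.2] yaw 15.9 tilt 0.01 q6 1.49 t 12.9
shift [76.7  1.2 38.2]
```

View pics/w3.png

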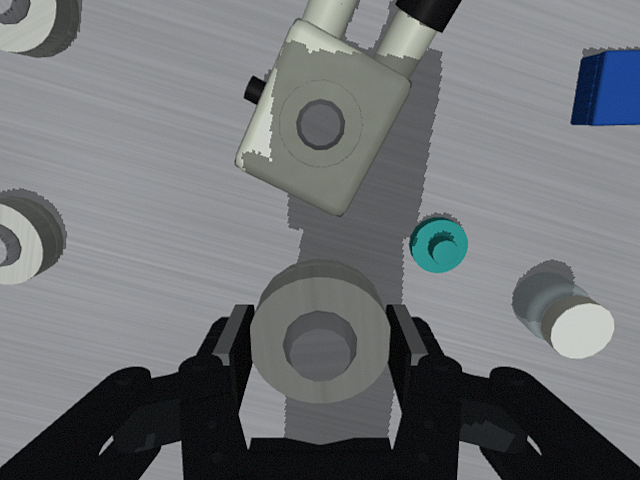

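The ring is held level, its neck at (320,345); the port neck is at (320,125). I'll measure the held neck against the TCP.

```bash
cat > n.py <<'E'
from h import *
# n.py rlo rhi top_offset lo hi : held-part surface, heights rel. TCP (mm)
lo,hi,r=[float(v) for v in sys.argv[1:4]]
c=last('wrist'); s=get_state(); P=cloud(c).reshape(-1,3)
q=R.from_quat(s['tcp_rot']).inv().apply(P-s['eef_pos'])*1000
m=(np.hypot(q[:,0],q[:,1])<r)&(-q[:,2]>lo)&(-q[:,2]<hi); q=q[m]
print(len(q),'circ',cv2.minEnclosingCircle(q[:,:2].astype(np.float32)),'rect',cv2.minAreaRect(q[:,:2].astype(np.float32)),'z',np.percentile(-q[:,2],[2,50,98]).round(1))
A=np.c_[q[:,:2],np.ones(len(q))]; k=np.linalg.lstsq(A,-q[:,2],rcond=None)[0]; print('slope deg',np.degrees(k[:2]).round(1))
E
python3 n.py 19 30 16; python3 n.py 12 17 28
```

```text
3413 circ ((-1.1272575855255127, 0.5693882703781128), 13.337603569030762) rect ((-0.3305788040161133, 0.3773479461669922), (25.674949645996094, 24.922992706298828), 84.12220764160156) z [19.3 22.9 24.1]
slope deg [-4.6  0.1]
10533 circ ((-0.007841806858778, -0.0002587931230664253), 27.988889694213867) rect ((-1.0972843170166016, 0.5665264129638672), (52.71308898925781, 53.76628875732422), 89.96532440185547) z [13.5 15.1 16.4]
slope deg [-0.4  0. ]
```

```bash
python3 -m crank '[[[40,0,10],0,255],[[77,0,30],0,255],[[77,0,50],0,255],[[77,0,60],0,255],[[77,0,66],0,255],[[77,0,70],0,255],[[77,0,74],0,255],[[77,0,77],0,255],[[77,0,79],0,255],[[77,0,80],0,255]]'; python3 g.py
```

```text
time: 13.9
eef_pos: [0.5712, 0.2199, 0.1087]
tcp_rot: [0.991, 0.137, 0.0, -0.0]
contact_force: [-0.4, 0.0, -1.8]
opening: 0.609
finger_force: 42.6
pos [571.2 219.9 108.7] yaw 15.8 tilt 0.04 q6 1.50 t 13.9
```

```bash
python3 -m crank '[[[0,0,2],0,255],[[0,0,3],0,255],[[0,0,3],0,255]]'; python3 -m crank '[[[0,0,0],0,120],[[0,0,0],0,50],[[0,0,0],0,0],[[0,0,0],0,0],[[0,0,0],0,0],[[0,0,-30],0,0],[[0,0,-70],0,0],[[-70,0,-90],0,0],[[-70,0,-90],0,0],[[-70,0,-90],0,0]]'; python3 -m crank '[[[0,0,0],0,0],[[0,0,0],0,0]]'; python3 w.py wrist 119 125 571 220 35; python3 w.py wrist 127 135 571 220 20; python3 w.py top 60 75 448 -190 20; python3 g.py 410 -200 190
```

```text
time: 14.2
eef_pos: [0.5714, 0.2199, 0.1072]
tcp_rot: [0.991, 0.137, 0.0, 0.0]
contact_force: [-2.8, -1.2, 6.1]
opening: 0.609
finger_force: 43.3
time: 15.2
eef_pos: [0.5024, 0.2007, 0.1964]
tcp_rot: [0.99, 0.138, 0.001, -0.0]
contact_force: [-0.3, 0.4, -0.8]
opening: 0.999
finger_force: 0.0
time: 15.4
eef_pos: [0.5044, 0.2009, 0.1949]
tcp_rot: [0.991, 0.137, -0.0, 0.0]
contact_force: [0.1, -0.2, 0.4]
opening: 1.0
finger_force: 0.0
6056
rect ((570.140625, 218.95680236816406), (53.17699432373047, 53.64943313598633), 14.814764022827148) circ ((570.070556640625, 218.95376586914062), 27.00636100769043) z [120.9 122.3 124. ]
1796
rect ((570.1232299804688, 219.2570037841797), (24.94154930114746, 25.36200523376465), 2.4828147888183594) circ ((570.34765625, 219.06329345703125), 12.996827125549316) z [127.3 130.2 131.7]
130
rect ((445.6741943359375, -192.7108917236328), (30.29495620727539, 28.203279495239258), 49.43711471557617) circ ((447.34088134765625, -191.10113525390625), 18.3374080657959) z [60.3 63.  68.3]
pos [504.3 200.9 194.6] yaw 15.8 tilt 0.06 q6 1.49 t 15.6
shift [-199.8  360.1    4.8]
```

```bash
python3 g.py 448 -190 190; python3 g.py 510 0 190
```

```text
pos [504.3 200.9 194.6] yaw 15.8 tilt 0.06 q6 1.49 t 15.6
shift [-160.6  360.8    4.7]
pos [504.3 200.9 194.6] yaw 15.8 tilt 0.06 q6 1.49 t 15.6
shift [-49.2 194.8   4.6]
```

```bash
python3 -m crank '[[[-49,195,5],0,0],[[-49,195,5],0,0],[[-49,195,5],0,0],[[-49,195,5],0,0],[[-160,361,5],0,0],[[-160,361,5],0,0],[[-160,361,5],0,0],[[-160,361,5],0,0],[[-160,361,5],0,0],[[-160,361,5],0,0]]'; python3 -m crank '[[[0,0,0],0,0],[[0,0,0],0,0],[[0,0,0],0,0]]'; python3 w.py wrist 51 59 448 -190 30; python3 w.py wrist 61 70 448 -190 20; python3 w.py wrist 42 56 493 -376 50; python3 g.py 448 -190 10;  python3 - <<'E'
from h import *
cv2.imwrite('pics/w4.png',last('wrist')['frame'])
E
```

```text
time: 16.55
eef_pos: [0.448, -0.1913, 0.19]
tcp_rot: [0.991, 0.136, -0.0, -0.0]
contact_force: [0.3, 0.3, -0.2]
opening: 0.996
finger_force: 0.0
time: 16.85
eef_pos: [0.4486, -0.1888, 0.1902]
tcp_rot: [0.99, 0.139, -0.0, -0.0]
contact_force: [0.7, 0.3, 0.5]
opening: 0.999
finger_force: 0.0
1967
rect ((447.7384033203125, -189.6484375), (45.65888977050781, 46.06336975097656), 29.33395004272461) circ ((447.4461364746094, -189.93418884277344), 23.372303009033203) z [53.1 56.3 58.3]
869
rect ((447.35882568359375, -189.70382690429688), (24.651182174682617, 24.196725845336914), 16.75189781188965) circ ((447.6484680175781, -189.64556884765625), 12.75871753692627) z [61.2 64.1 65.6]
4674
rect ((493.58575439453125, -374.9395751953125), (53.86918258666992, 52.22010803222656), 67.6449966430664) circ ((493.36370849609375, -374.92681884765625), 36.02820587158203) z [43.6 49.5 52. ]
pos [ 448.5 -189.3  190.3] yaw 15.9 tilt 0.00 q6 0.69 t 17.0
shift [ -0.6   0.5 180.3]
```

View pics/w4.png

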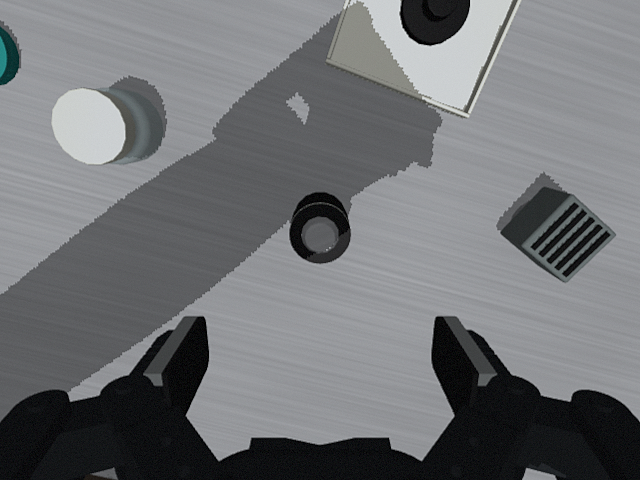

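The lens is at (320,235) in the image, so (447.6,-189.8) with its shoulder at 56 mm, which makes it the tall one. The camera is at (568,235), so (493.5,-375).

```bash
python3 -m crank '[[[0,0,50],0,0],[[-1,0,100],0,0],[[-1,0,140],0,0],[[-1,0,165],0,0],[[-1,0,175],0,0],[[-1,0,175],0,0],[[-1,0,175],0,255],[[-1,0,175],0,255],[[-1,0,175],0,255],[[-1,0,175],0,255]]' 60; python3 -m crank '[[[0,0,0],0,255],[[0,0,0],0,255],[[0,0,0],0,255]]'; python3 g.py;python3 -m crank '[[[0,0,-20],0,255],[[0,0,-60],0,255],[[0,0,-110],0,255],[[0,0,-160],0,255],[[0,0,-195],0,255],[[0,0,-195],0,255],[[0,0,-195],0,255]]'; python3 g.py 510 0 215;python3 g.py 501 199 215
```

```text
time: 18.0
eef_pos: [0.4485, -0.191, 0.0173]
tcp_rot: [0.991, 0.137, 0.001, 0.001]
contact_force: [0.1, 1.6, 6.6]
opening: 0.526
finger_force: 61.4
time: 18.3
eef_pos: [0.4485, -0.191, 0.0173]
tcp_rot: [0.991, 0.137, 0.001, 0.001]
contact_force: [-1.0, 0.8, 6.4]
opening: 0.521
finger_force: 61.4
pos [ 448.5 -191.    17.3] yaw 15.8 tilt 0.17 q6 0.68 t 18.3
time: 19.0
eef_pos: [0.447, -0.1903, 0.2107]
tcp_rot: [0.991, 0.137, 0.0, 0.0]
contact_force: [-0.5, 0.5, -4.1]
opening: 0.525
finger_force: 61.9
pos [ 447.  -190.3  210.7] yaw 15.8 tilt 0.08 q6 0.68 t 19.0
shift [ 112.4 -165.9   -4.4]
pos [ 447.  -190.3  210.7] yaw 15.8 tilt 0.08 q6 0.68 t 19.0
shift [ 158.  -359.9   -4.6]
```

```bash
python3 -m crank '[[[112,-166,-4],0,255],[[112,-166,-4],0,255],[[112,-166,-4],0,255],[[112,-166,-4],0,255],[[158,-360,-4],0,255],[[158,-360,-4],0,255],[[158,-360,-4],0,255],[[158,-360,-4],0,255],[[158,-360,-4],0,255],[[158,-360,-4],0,255]]'; python3 -m crank '[[[0,0,0],0,255],[[0,0,0],0,255],[[0,0,0],0,255]]'; python3 w.py wrist 127 135 571 220 20;  python3 w.py wrist 119 125 571 220 35; python3 n.py 43 52 18; python3 n.py 36 41 24; python3 g.py 570.2 219 160
```

```text
time: 20.0
eef_pos: [0.4991, 0.1999, 0.2109]
tcp_rot: [0.99, 0.139, -0.003, 0.0]
contact_force: [0.1, 0.2, -2.8]
opening: 0.529
finger_force: 62.5
time: 20.3
eef_pos: [0.5013, 0.1978, 0.2139]
tcp_rot: [0.991, 0.136, -0.0, 0.0]
contact_force: [0.1, -0.8, -3.2]
opening: 0.525
finger_force: 62.5
1547
rect ((570.4008178710938, 218.96395874023438), (25.086044311523438, 24.58287239074707), 14.339012145996094) circ ((570.0623168945312, 218.86380004882812), 13.192317962646484) z [127.3 130.1 131.7]
5201
rect ((570.2106323242188, 219.22349548339844), (53.79292678833008, 53.36774826049805), 16.330055236816406) circ ((570.2427978515625, 219.0946044921875), 26.993263244628906) z [120.9 122.4 124. ]
4717 circ ((0.5028179287910461, 0.8759418725967407), 13.020395278930664) rect ((0.4324216842651367, 1.090890884399414), (24.83654022216797, 25.344554901123047), 29.79119873046875) z [43.3 46.6 47.9]
slope deg [-4.4 -0.1]
9431 circ ((0.021520424634218216, 0.009787448681890965), 23.990493774414062) rect ((-0.4205141067504883, 0.5854911804199219), (46.67125701904297, 46.476016998291016), 49.08687973022461) z [36.8 38.8 40.5]
slope deg [-0.5 -0.2]
pos [501.4 198.1 214.3] yaw 15.7 tilt 0.00 q6 1.48 t 20.4
shift [71.9 -1.5 54.3]
```

```bash
python3 -m crank '[[[40,-2,0],0,255],[[72,-2,20],0,255],[[72,-2,45],0,255],[[72,-2,57],0,255],[[72,-2,62],0,255],[[72,-2,65],0,255],[[72,-2,68],0,255],[[72,-2,71],0,255],[[72,-2,73],0,255],[[72,-2,74],0,255]]'; python3 g.py
```

```text
time: 21.4
eef_pos: [0.57, 0.2206, 0.1407]
tcp_rot: [0.991, 0.137, 0.0, -0.0]
contact_force: [-0.6, 0.0, -2.3]
opening: 0.528
finger_force: 62.5
pos [570.  220.6 140.7] yaw 15.8 tilt 0.04 q6 1.50 t 21.4
```

Free of contact, 1.4 mm above the seat. I'll seat it, release and check.

```bash
python3 -m crank '[[[0,0,2],0,255],[[0,0,3],0,255],[[0,0,3],0,255]]'; python3 -m crank '[[[0,0,0],0,120],[[0,0,0],0,50],[[0,0,0],0,0],[[0,0,0],0,0],[[0,0,0],0,0],[[0,0,-40],0,0],[[0,0,-80],0,0],[[-70,0,-90],0,0],[[-70,0,-90],0,0],[[-70,0,-90],0,0]]'; python3 -m crank '[[[0,0,0],0,0],[[0,0,0],0,0]]'; python3 w.py wrist 174 181.5 571 220 35; python3 w.py wrist 182.5 190 571 220 20; python3 g.py 494 -375 190; python3 g.py 540 0 235
```

```text
time: 21.7
eef_pos: [0.5703, 0.2207, 0.1394]
tcp_rot: [0.99, 0.138, 0.0, 0.0]
contact_force: [-4.7, -1.3, 4.9]
opening: 0.528
finger_force: 63.6
time: 22.7
eef_pos: [0.501, 0.2013, 0.228]
tcp_rot: [0.99, 0.138, 0.0, -0.0]
contact_force: [0.2, -0.1, -1.2]
opening: 1.003
finger_force: 0.0
time: 22.9
eef_pos: [0.5033, 0.2016, 0.2271]
tcp_rot: [0.991, 0.137, 0.0, -0.0]
contact_force: [0.4, 0.4, -0.0]
opening: 1.002
finger_force: 0.0
4917
rect ((569.9302978515625, 219.94329833984375), (45.76784896850586, 45.52322006225586), 13.850842475891113) circ ((569.80224609375, 220.00363159179688), 23.071115493774414) z [176.9 178.4 180.8]
2375
rect ((569.9869995117188, 220.36219787597656), (25.75751495361328, 25.70142364501953), 16.83597755432129) circ ((570.0833740234375, 220.1328887939453), 13.215259552001953) z [182.8 186.1 187.5]
pos [503.2 201.6 226.8] yaw 15.8 tilt 0.03 q6 1.49 t 23.0
shift [-165.8  552.3   36.9]
pos [503.2 201.6 226.8] yaw 15.8 tilt 0.03 q6 1.49 t 23.0
shift [-19.5 204.   -8.2]
```

```bash
python3 -m crank '[[[-20,204,-8],8,0],[[-20,204,-8],16,0],[[-20,204,-8],24,0],[[-20,204,-8],32,0],[[-20,204,-8],38,0],[[-166,552,37],38,0],[[-166,552,37],38,0],[[-166,552,37],38,0],[[-166,552,37],38,0],[[-166,552,37],38,0]]'; python3 g.py 494 -375 190 -22.4
```

```text
time: 24.0
eef_pos: [0.5087, -0.2489, 0.2051]
tcp_rot: [0.981, -0.193, -0.0, -0.0]
contact_force: [0.7, 0.2, 0.2]
opening: 1.0
finger_force: 0.0
pos [ 508.7 -248.9  205.1] yaw -22.2 tilt 0.01 q6 1.32 t 24.0
shift [ 34.  122.3  15.1]
turn 0.2
```

```bash
python3 -m crank '[[[32,115,15],0,0],[[32,115,15],0,0],[[32,115,15],0,0],[[32,115,15],0,0],[[32,115,15],0,0],[[32,115,15],0,0]]'; python3 w.py wrist 42 56 493 -376 50;python3 w.py wrist 47 52 493 -376 50; python3 g.py 493.5 -375 10 -22.4; python3 - <<'E'
from h import *
cv2.imwrite('pics/w5.png',last('wrist')['frame'])
E
```

```text
time: 24.6
eef_pos: [0.4955, -0.3637, 0.1907]
tcp_rot: [0.981, -0.192, -0.0, -0.0]
contact_force: [-0.2, -0.2, 0.6]
opening: 1.0
finger_force: 0.0
4530
rect ((493.80950927734375, -375.765380859375), (51.99448013305664, 52.08876419067383), 67.96355438232422) circ ((493.7050476074219, -375.7586975097656), 35.73044967651367) z [47.2 49.7 52.2]
4312
rect ((493.6637268066406, -375.66632080078125), (51.90550994873047, 51.775794982910156), 68.0146255493164) circ ((493.728271484375, -375.76947021484375), 35.49869918823242) z [47.7 49.6 51.8]
pos [ 495.6 -363.6  191.1] yaw -22.1 tilt 0.02 q6 1.16 t 24.7
shift [  2.2  11.3 181.1]
turn 0.3
```

View pics/w5.png

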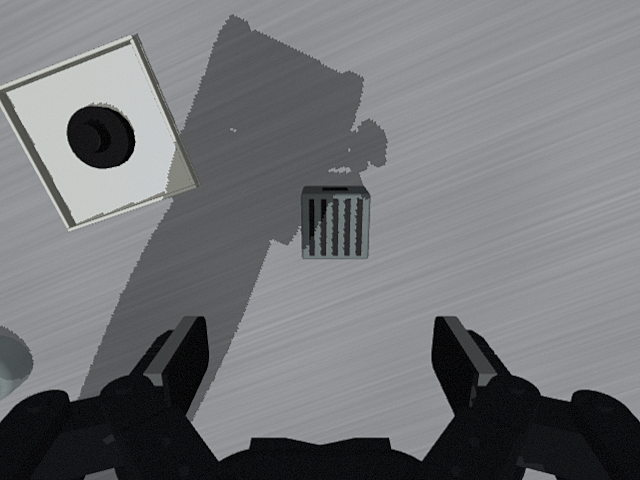

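The camera block is square to the gripper at (335,222), i.e. (493.7,-375.7).

```bash
python3 -m crank '[[[3,12,50],0,0],[[3,12,100],0,0],[[3,12,140],0,0],[[3,12,165],0,0],[[3,12,178],0,0],[[3,12,178],0,0],[[3,12,178],0,255],[[3,12,178],0,255],[[3,12,178],0,255],[[3,12,178],0,255]]' 60; python3 -m crank '[[[0,0,0],0,255],[[0,0,0],0,255],[[0,0,0],0,255]]'; python3 g.py;python3 -m crank '[[[0,0,-20],0,255],[[0,0,-60],0,255],[[0,0,-110],0,255],[[0,0,-160],0,255],[[0,0,-210],0,255],[[0,0,-245],0,255],[[0,0,-245],0,255],[[0,0,-245],0,255]]'; python3 g.py 540 -50 255;python3 g.py 505 247 255
```

```text
time: 25.7
eef_pos: [0.4949, -0.3787, 0.0156]
tcp_rot: [0.981, -0.193, 0.002, 0.001]
contact_force: [0.4, 2.0, 7.1]
opening: 0.597
finger_force: 64.9
time: 26.0
eef_pos: [0.4949, -0.3787, 0.0156]
tcp_rot: [0.981, -0.193, 0.002, 0.001]
contact_force: [0.5, 1.0, 6.2]
opening: 0.597
finger_force: 64.9
pos [ 494.9 -378.7   15.6] yaw -22.2 tilt 0.27 q6 1.14 t 26.0
time: 26.8
eef_pos: [0.4929, -0.3773, 0.2576]
tcp_rot: [0.981, -0.193, 0.0, 0.0]
contact_force: [0.3, -0.2, -2.9]
opening: 0.6
finger_force: 64.1
pos [ 492.9 -377.3  257.6] yaw -22.2 tilt 0.02 q6 1.14 t 26.8
shift [ -80.1 -320.8    2.5]
pos [ 492.9 -377.3  257.6] yaw -22.2 tilt 0.02 q6 1.14 t 26.8
shift [-224.7 -582.6    2.4]
```

```bash
python3 -m crank '[[[-80,-321,2],0,255],[[-80,-321,2],0,255],[[-80,-321,2],0,255],[[-80,-321,2],0,255],[[-80,-321,2],0,255],[[-80,-321,2],0,255],[[-80,-321,2],0,255],[[-225,-583,2],0,255],[[-225,-583,2],0,255],[[-225,-583,2],0,255]]'; python3 -m crank '[[[0,0,0],0,255],[[0,0,0],0,255]]'; python3 g.py 505 247 255
```

```text
time: 27.8
eef_pos: [0.5203, 0.1006, 0.2515]
tcp_rot: [0.981, -0.193, -0.003, 0.001]
contact_force: [0.5, 0.8, -2.3]
opening: 0.601
finger_force: 64.3
time: 28.0
eef_pos: [0.5209, 0.0999, 0.2522]
tcp_rot: [0.982, -0.191, -0.003, 0.001]
contact_force: [0.7, 0.3, -2.8]
opening: 0.599
finger_force: 64.5
pos [520.9  99.9 252.2] yaw -22.0 tilt 0.35 q6 1.95 t 28.0
shift [ -69.9 -130.4   -2.8]
```

```bash
python3 -m crank '[[[-70,-130,-3],0,255],[[-70,-130,-3],0,255],[[-70,-130,-3],0,255],[[-70,-130,-3],0,255],[[-70,-130,-3],0,255],[[-70,-130,-3],0,255],[[-70,-130,-3],0,255],[[-70,-130,-3],0,255]]'; python3 w.py wrist 182.5 190 571 220 20;  python3 w.py wrist 174 181.5 571 220 35; python3 n.py 30 40 40; python3 g.py 570 220 210 -22.4; python3 - <<'E'
from h import *
cv2.imwrite('pics/w6.png',last('wrist')['frame'])
E
```

```text
time: 28.8
eef_pos: [0.5074, 0.2443, 0.2584]
tcp_rot: [0.981, -0.194, -0.0, 0.0]
contact_force: [0.1, 1.0, -3.2]
opening: 0.602
finger_force: 65.0
1730
rect ((570.1233520507812, 219.8599395751953), (25.323055267333984, 25.23377227783203), 42.31013488769531) circ ((569.9600830078125, 219.637939453125), 13.18016529083252) z [182.8 186.1 187.6]
3621
rect ((569.8939819335938, 219.94488525390625), (45.608890533447266, 45.666603088378906), 19.28936195373535) circ ((570.0756225585938, 219.94952392578125), 23.045907974243164) z [176.9 178.4 180.9]
22593 circ ((2.3611927032470703, 0.3578597605228424), 39.25994873046875) rect ((-1.8029289245605469, 0.2775535583496094), (53.191078186035156, 77.90475463867188), 0.4541042149066925) z [31.3 34.  37.4]
slope deg [-0.9 -0.1]
pos [507.4 244.8 258.7] yaw -22.3 tilt 0.00 q6 2.23 t 28.9
shift [67.4 -0.8 48.7]
turn 0.1
```

View pics/w6.png

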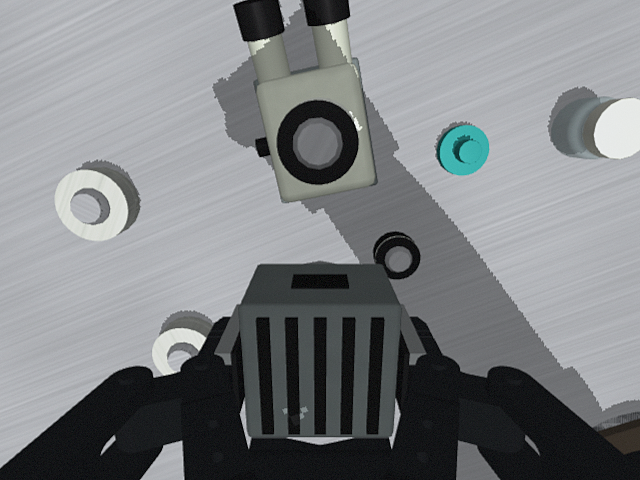

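The camera is held square; the lens neck is at (318,142), fitted at (570,219.9). The camera sits about 1.9 mm back in tool x.

```bash
python3 -m crank '[[[40,-1,0],0,255],[[69,-1,15],0,255],[[69,-1,35],0,255],[[69,-1,47],0,255],[[69,-1,52],0,255],[[69,-1,55],0,255],[[69,-1,58],0,255],[[69,-1,61],0,255],[[69,-1,63],0,255],[[69,-1,64],0,255]]'; python3 g.py; python3 -m crank '[[[0,0,2],0,255],[[0,0,3],0,255],[[0,0,3],0,255]]'
```

```text
time: 29.9
eef_pos: [0.5713, 0.2208, 0.1949]
tcp_rot: [0.981, -0.192, 0.0, -0.0]
contact_force: [-0.0, -0.6, -4.0]
opening: 0.6
finger_force: 65.1
pos [571.3 220.8 194.9] yaw -22.2 tilt 0.03 q6 2.16 t 29.9
time: 30.2
eef_pos: [0.5718, 0.2207, 0.1935]
tcp_rot: [0.981, -0.192, 0.001, -0.0]
contact_force: [-3.4, -0.3, 6.4]
opening: 0.601
finger_force: 66.0
```

Seated at 193.5 (193.6 expected). Release, back off, and check the column and the whole scene.

```bash
python3 -m crank '[[[0,0,0],0,120],[[0,0,0],0,50],[[0,0,0],0,0],[[0,0,0],0,0],[[0,0,0],0,0],[[0,0,-40],0,0],[[0,0,-90],0,0],[[-50,0,-100],0,0],[[-80,0,-100],0,0],[[-80,0,-100],0,0]]'; python3 -m crank '[[[0,0,0],0,0],[[0,0,0],0,0]]'; python3 w.py wrist 215 240 571 220 45; python3 n.py -70 -40 130; python3 w.py scene 30 60 478 -21 40; python3 - <<'E'
from h import *
cv2.imwrite('pics/s2.png',last('scene')['frame'])
E
```

```text
time: 31.2
eef_pos: [0.495, 0.2523, 0.2928]
tcp_rot: [0.982, -0.191, 0.0, -0.001]
contact_force: [0.3, -0.1, -0.3]
opening: 0.998
finger_force: 0.0
time: 31.4
eef_pos: [0.4978, 0.2505, 0.2912]
tcp_rot: [0.981, -0.193, -0.0, 0.0]
contact_force: [0.3, 0.3, 0.4]
opening: 1.005
finger_force: 0.0
10649
rect ((569.5308227539062, 221.18850708007812), (52.14339065551758, 51.652565002441406), 67.8848648071289) circ ((569.5003662109375, 221.010009765625), 35.71174621582031) z [225.8 227.7 230.2]
10649 circ ((77.37859344482422, 0.047766685485839844), 35.71152114868164) rect ((77.33926391601562, -0.1292705535888672), (52.14325714111328, 51.65227508544922), 89.87020111083984) z [-65.3 -63.4 -60.9]
slope deg [ 0.1 -0.1]
213
rect ((481.2344665527344, -16.95996856689453), (53.611549377441406, 50.99501037597656), 25.09560203552246) circ ((481.9262390136719, -17.625059127807617), 28.204736709594727) z [30.6 44.  59.9]
```

View pics/s2.png

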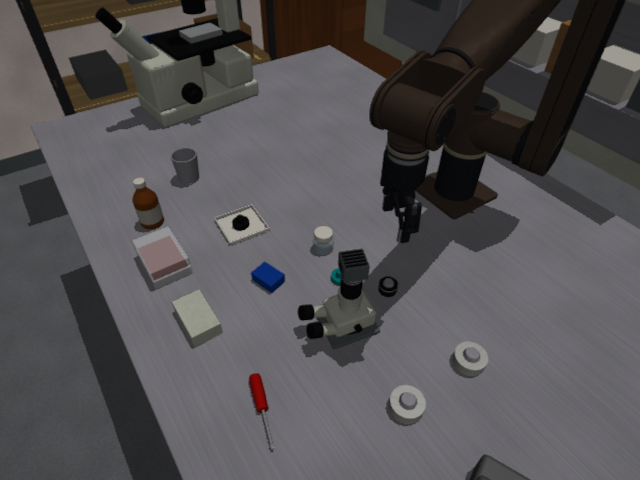

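The scene view shows the column upright at (352,285), its top level at 227.7 mm (227 expected). The cap is in the tray at (241,222), the spare (388,286) and jar (323,240) are in place, and the gripper is clear.

```bash
python3 -c "
from plant import ctrl; print(ctrl.sign_off())"
```

```text
the job is handed in; nothing more can be done
None
```

The job is handed in: the ring, relay lens and camera are stacked upright on the port (camera top measured level at 227.7 mm, 227 expected), the cap lies flat and knob up in the tray, the spare lens and jar were left alone, and the gripper is clear, after about 31 s of robot time.

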